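Rebuild a two-tier sample-tube rack and close its keeper bar

TASK

Put the washed tube rack back together: lift the orange lower tier off its sloping stand and lower it over the four posts of the grey base until it is fully home, then lower the white upper tier over the same posts until it is fully home on their shoulders; lower them, do not drop them. Then push the free end of the steel keeper bar round on its pin, over the white tier, until it meets its stop. Leave the vials, the pen and the box of cards where they are.

Things in the scene. Friction and masses are not known exactly. Their poses are not given: they have to be found in the camera images.
- lower_grip (a point): centre of the upright rib on the middle of the orange lower tier's top: 44 mm long in x, 12 mm thick in y, 32 mm tall, grip it by the 12 mm. This point lies 16 mm above the plate's top face, 22 mm above its underside. Axes as the plate's. At the start x points up the 40 degree slope and z leans towards the robot.
- lower: the orange lower tier: plate 90 (x) x 130 (y) x 6 (z) mm, about 110 g, 19 mm hole near each corner (centres at x +-30, y +-50 mm). Origin under its centre, z out of the top. Half a turn about z changes nothing. Starts on a 40 degree stand, low edge behind a ledge 10 mm high: lift it square to the slope. Its holes pass over the whole posts: it goes underneath.
- upper_grip (a point): centre of the upright rib on the middle of the white upper tier (dark wells)'s top: 44 mm long in x, 12 mm thick in y, 32 mm tall, grip it by the 12 mm. This point lies 16 mm above the plate's top face, 22 mm above its underside. Axes as the plate's. At the start x points up the 40 degree slope and z leans towards the robot.
- upper: the white upper tier (dark wells): plate 90 (x) x 130 (y) x 6 (z) mm, about 110 g, 10 mm hole near each corner (centres at x +-30, y +-50 mm). Origin under its centre, z out of the top. Half a turn about z changes nothing. Starts on a 40 degree stand, low edge behind a ledge 10 mm high: lift it square to the slope. Its holes pass only over the thin post tips: it goes on top.
- stand_a: fixed sloping drying stand that holds the orange tier at the start: blue foot 110 x 124 mm, clear board rising at 40 degrees away from the robot (to the stand's +x), 55 mm high at its middle, 92 mm at its top edge. Origin under its foot's centre.
- stand_b: fixed sloping drying stand that holds the white tier at the start: blue foot 110 x 124 mm, clear board rising at 40 degrees away from the robot (to the stand's +x), 55 mm high at its middle, 92 mm at its top edge. Origin under its foot's centre.
- seat_low (a point): where the centre of the orange tier's rib is when that tier is fully home: 44 mm above the table over the middle of the fixed grey base (110 mm in x, 190 mm in y, 12 mm thick). Axes of the base: z up; a seated tier's x and y lie along its x and y (either way round).
- seat_high (a point): where the centre of the white tier's rib is when that tier is fully home: 85 mm above the table, right above seat_low, same axes. Four posts stand at x +-30, y +-50 mm: 26 mm diameter up to 22 mm above the table (the orange tier rests there), 16 mm up to a shoulder at 63 mm (the white tier rests there), then a 7 mm tip, tapered above 70 mm, ending at 74 mm.
- bar (a joint): angle of the steel keeper bar about its upright pin, rad: 0 = at its stop, along the base's y over the +x edge of the seated white tier; grows as the free end swings out to base +x (counter-clockwise from above). Starts at 0.9 to 1.35. Level, stays where left, moves with under 1 N at the free end.
- bar_pin (a point): on the pin axis of the keeper bar, half-way up the bar (81.5 mm above the table); in base axes it lies at x 38 mm, y 82 mm from the middle of the base. The bar is 10 mm wide, 9 mm thick (underside 77 mm above the table) and reaches 166 mm from the pin.
- bar_end (a point): on the keeper bar 158 mm from the pin, half-way up the bar, under an upright red peg of 12 mm diameter that rises 22 mm above the bar's top face. The stop is a dark post of 10 mm diameter, 90 mm tall, on the inner (-x of the base) side of the closed bar, centred 164 mm from the pin.
- vial_red: bystander: upright clear vial with a red cap, 19 mm diameter, 46 mm tall; origin under its foot
- vial_blue: bystander: upright clear vial with a blue cap, 19 mm diameter, 46 mm tall; origin under its foot
- marker: bystander: marker pen lying on the table, 123 x 12 x 12 mm; origin on its underside near the middle
- cards: bystander: small box of cards, 90 x 58 x 30 mm; origin under its centre
There are look-alikes about, which are no part of the job. What is shaped like the part that bears seat_low but brown is not meant.

How it is judged:
By the outcome, as a careful person would: the job done as asked, in the order asked, and still so for the second after the job is handed in, with the robot touching nothing.
It also fails if it takes over 72 s, if anything falls off the work surface, if the arm or the gripper's body presses on something with over 40 N, if the wrist force passes 120 N, or if a joint passes its speed limit or range.

ROBOT

A 6-joint arm with a two-finger parallel gripper is mounted at the origin on the work surface. World frame = base frame: x ahead of the robot, y to its left, z up, the work surface at z = 0. Lengths are in m, angles in rad, forces in N, time in s.
With the tool pointing down it reaches from about 0.275 to 0.75 m from the base axis. Payload 10.2 kg.
Tool frame: the origin (TCP) lies midway between the tips of the shut fingers; the grasp point (between the pads) lies 19 mm behind it; z points along the fingers, y is the line along which they close (so a half turn about z gives the same grasp; the last joint's range is limited). The gripper opens to 88 mm and grips with 3 to 60 N. Pads are 18 mm wide; open, the fingers measure 123 mm over their backs; the gripper's body (75 mm by 187 mm) begins 45 mm behind the grasp point.
Start: joints at [1.032, 0.313, 1.498, -0, 1.331, -0.223], TCP at [0.163, 0.499, 0.239] pointing down, gripper open.
Joint ranges: [-2.94, 2.94], [-0.97, 2.17], [0.19, 2.56], [-1.23, 4.37], [0.02, 3.11], [-2.88, 2.88]. Speed limits (rad/s): [2.39, 2.39, 3.01, 3.14, 3.14, 3.14].

INTERFACE

Orientations are given as a unit quaternion [w, x, y, z].
In Python, from cell import ctrl gives the robot as it stands. The module is installed in compiled form; this text tells all that it offers. Calls block until the motion is done:
- ctrl.goto(position, orientation): joint-space move of the TCP to a pose.
- ctrl.line_to(position, v=0.15, orientation=None, contact_N=None): straight line of the TCP; orientation=None keeps the orientation; v is the mean speed in m/s. With contact_N (N) it stops when the force on the tool has changed by that much, and returns True; else False.
- ctrl.goto_joints(angles): joint-space move.
- ctrl.move_gripper(opening, f_grip=None): finger opening in m; f_grip is the grip in N (None keeps the last); returns when the fingers have stopped.
- ctrl.pause(seconds).
- ctrl.ik(position, orientation): joint angles nearest the present ones, or None.
- ctrl.snapshot(name): name is "scene" or "top"; returns a dict with "pixels" (384x512x3 uint8, red, green, blue), "depth" (384x512 float32, m along the optical axis (not along the pixel's ray), 0 where there is no reading), "camera_matrix" (3x3 intrinsics, pixels), "k1" (the pictures are not rectified: a ray, as slopes to the right and down, at radius r is drawn at 1 + k1 r^2 times it, then the intrinsics apply), "rvec" (rotation vector, rad) and "tvec" (3), from world to camera coordinates, as OpenCV has them. Camera axes: x right, y down, z forward; pixel columns grow to the right and rows downward; lengths in m; the calibration is good to about 2 mm. A picture is of the moment at which its call begins.
A pose or a line that the arm cannot do raises ctrl.IKError and nothing moves.
- ctrl.close_job(): hands the job in; it is judged then, once.
Readings, each from a call of its own:
- ctrl.current_clock(): time.
- ctrl.current_qpos(): joint angles.
- ctrl.current_qd(): joint speeds.
- ctrl.current_joint_efforts(): joint torques, N m.
- ctrl.current_position(): TCP position.
- ctrl.current_tool_rot(): TCP orientation.
- ctrl.current_force(): force on the tool from outside, world axes, zero at the start.
- ctrl.current_wrist_torque(): the same for the moment, N m.
- ctrl.current_gripper_width(): finger opening in m.
- ctrl.current_grip_force(): force on a finger pad.
Only numpy, scipy, OpenCV 4.12 (cv2) and the standard library are available. Lean on these libraries where they do the work, as an engineer would, in place of code of your own. Each camera call takes 0.05 s, during which the arm holds its last target. There are 200 camera calls.

## Working session

There is one attempt and no reset: what is moved stays moved. The work goes in short steps, each a Python script; the robot and the scene stay as the last script left them, time stands still between calls to the robot, and variables do not carry over. Pictures are saved under pics/ and viewed, at most 10 in all, crops included, and the job is handed in when it is done.

```bash
mkdir -p pics
cat > h.py <<'E'
import numpy as np, cv2
from cell import ctrl
from scipy.spatial.transform import Rotation as R
def snap(n):
    s=ctrl.snapshot(n); np.savez(f'pics/{n}.npz',**s); return s
def cam(s):
    Rm=cv2.Rodrigues(np.array(s['rvec'],float))[0]; return Rm,np.array(s['tvec'],float).ravel()
def rays(s,uv):
    uv=np.asarray(uv,float).reshape(-1,1,2)
    K=np.array(s['camera_matrix'],float); d=np.array([float(s['k1']),0,0,0])
    n=cv2.undistortPoints(uv,K,d).reshape(-1,2)
    return np.c_[n,np.ones(len(n))]
def cloud(s):
    h,w=s['depth'].shape; v,u=np.mgrid[:h,:w]
    n=rays(s,np.c_[u.ravel(),v.ravel()])*s['depth'].reshape(-1,1)
    Rm,t=cam(s); P=(n-t)@Rm; P[s['depth'].ravel()<=0]=np.nan
    return P.reshape(h,w,3)
def onplane(s,uv,z):
    Rm,t=cam(s); d=rays(s,uv)@Rm; c=-Rm.T@t
    return c+d*((z-c[2])/d[:,2])[:,None]
def proj(s,P):
    return cv2.projectPoints(np.asarray(P,float).reshape(-1,3),np.array(s['rvec'],float),np.array(s['tvec'],float),np.array(s['camera_matrix'],float),np.array([float(s['k1']),0,0,0]))[0].reshape(-1,2)
def quat(M):
    q=R.from_matrix(M).as_quat(); return [q[3],q[0],q[1],q[2]]
E
python3 - <<'E'
from h import *
for n in("scene","top"):
    s=snap(n); cv2.imwrite(f'pics/{n}0.png',cv2.resize(s['pixels'][:,:,::-1],(800,600))); Rm,t=cam(s); print(n,-Rm.T@t,Rm[2],s['camera_matrix'][0][0],s['k1'],(s['depth']>0).mean())
E
```

```text
scene [1.18452006 0.72901162 0.94898086] [-0.52590039 -0.53326598 -0.66261314] 432.47559104838604 -0.15887060134410855 0.9959767659505209
top [0.3810427  0.00512612 1.31186263] [ 0.09301055  0.0025397  -0.99566188] 442.66991839535126 -0.00581774023687178 0.9960988362630209
```

View pics/scene0.png

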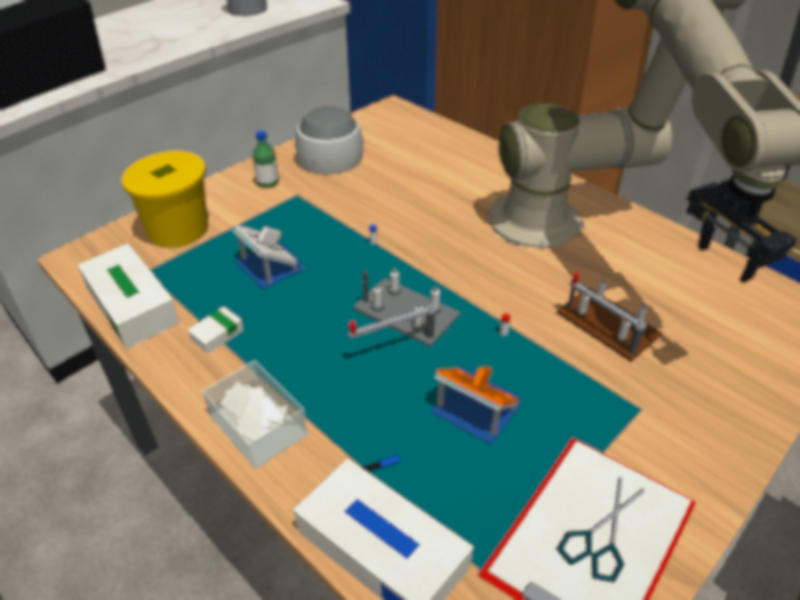

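View pics/top0.png

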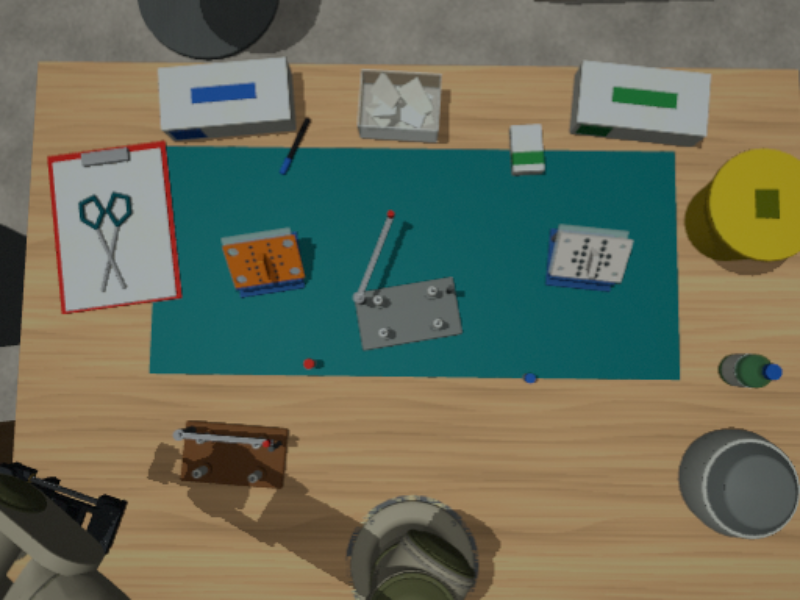

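Top view (800×600): the grey base is at (410,313), with its pin at (360,297) and red peg at (391,214). Orange tier at (265,262), white tier at (590,258). Possible mix-ups:
- **Base:** the grey one at (410,313) or the brown look-alike rack with its own bar at (235,455). I choose grey, as described.
- **Red peg:** (391,214), or the brown rack's peg at (267,443) or the red vial at (310,364). I choose (391,214).
- **White tier:** (590,258), or the white boxes at (640,100) and (225,95) and the cards at (527,150). I choose the one with wells.

```bash
cat > m.py <<'E'
from h import *
def load(n): return dict(np.load(f'pics/{n}.npz'))
S={n:load(n) for n in("scene","top")}
def box(P,lo,hi): return np.all((P>lo)&(P<hi),-1)
if __name__=="__main__":
    for n,s in S.items():
        P=cloud(s); px=s['pixels']; hsv=cv2.cvtColor(px,cv2.COLOR_RGB2HSV); H,Sa,V=[hsv[...,i].astype(int) for i in range(3)]
        tab=(abs(P[...,2])<.02)&(H>80)&(H<100)&(Sa>150); print(n,'mat z',np.median(P[tab][:,2]),P[tab][:,2].std())
        for nm,m in (("orange",(H>5)&(H<16)&(Sa>180)&(V>120)&box(P,[.3,.1,.03],[.75,.5,.16])),("white",(Sa<60)&(V>110)&box(P,[.3,-.5,.03],[.75,-.15,.16]))):
            Q=P[m]; 
            # plane fit, robust
            k=np.ones(len(Q),bool)
            for _ in range(8):
                c=Q[k].mean(0); nn=np.linalg.svd(Q[k]-c)[2][2]; nn*=np.sign(nn[2]); d=(Q-c)@nn; k=abs(d)<.005
            tilt=np.degrees(np.arccos(nn[2])); yaw=np.degrees(np.arctan2(-nn[1],-nn[0]))
            z=nn; y=np.cross(z,[-nn[0]*0+1,0,0]); 
            xh=np.array([-nn[0],-nn[1],0]); xh/=np.linalg.norm(xh); y=np.cross([0,0,1],xh); x=np.cross(y,z)
            L=np.c_[(Q-c)@x,(Q-c)@y,d]; pl=L[abs(L[:,2])<.006]; rb=L[L[:,2]>.012]
            (cx,cy),(w,h),a=cv2.minAreaRect((pl[:,:2]*1000).astype(np.float32))
            print(n,nm,len(Q),'tilt',tilt,'yaw',yaw,'rect',(cx,cy),(w,h),a,'ctr',c+x*cx/1000+y*cy/1000,'d std',L[k][:,2].std())
            if len(rb)>3: print('  rib',len(rb),'range',rb.min(0),rb.max(0),'mid world', c+x*rb[:,0].mean()+y*rb[:,1].mean())
    s=S['top']; P=cloud(s)
    crops=[s['pixels'][120:200,125:215],s['pixels'][120:200,335:425],s['pixels'][120:235,215:305]]
    out=[cv2.resize(c[:,:,::-1],None,fx=4.2,fy=4.2,interpolation=cv2.INTER_CUBIC) for c in crops]
    can=np.zeros((600,800,3),np.uint8)
    for o,(x,y) in zip(out,((0,0),(0,300),(400,0))):
        o=o[:600-y,:800-x]; o=o[:300] if x==0 else o; can[y:y+o.shape[0],x:x+o.shape[1]]=o
    cv2.imwrite('pics/crop1.png',can)
E
python3 m.py
```

```text
scene mat z 0.0020298088552361537 0.0021489468009152865
scene orange 380 tilt 39.24085053883987 yaw 11.24749899906707 rect (-12.07046890258789, -1.2139663696289062) (127.60242462158203, 90.55181121826172) 87.99478149414062 ctr [0.54913472 0.27790297 0.06294826] d std 0.0013182206342238728
  rib 57 range [-0.18406557 -0.05641147  0.01238293] [0.00789286 0.00416794 0.11742693] mid world [0.55165284 0.27758477 0.06491479]
scene white 532 tilt 16.17190207201769 yaw -79.69257144139293 rect (-67.69264221191406, -56.46580505371094) (323.57440185546875, 107.17820739746094) 44.832374572753906 ctr [ 0.49843907 -0.25862099  0.05580813] d std 0.002718363213566357
  rib 115 range [-0.1451132  -0.20556789  0.01200412] [0.03028647 0.06256611 0.03015836] mid world [ 0.59211445 -0.28924544  0.06940645]
top mat z 0.0025664533075611252 0.0028340258361773947
top orange 900 tilt 40.30811343126792 yaw 9.658265813205116 rect (-3.5025100708007812, -0.4874534606933594) (127.63333892822266, 92.02530670166016) 89.7872085571289 ctr [0.54833203 0.27439281 0.06117759] d std 0.0019832127150330925
  rib 55 range [-0.02447434 -0.00644565  0.01210543] [0.01916137 0.00515602 0.03661657] mid world [0.55058508 0.27500732 0.06314923]
top white 1374 tilt 38.237430267548504 yaw -6.337912095872065 rect (-2.1348304748535156, -0.973876953125) (104.83918762207031, 133.66421508789062) 1.1752973794937134 ctr [ 0.56751693 -0.31978244  0.06460156] d std 0.0023093026644969965
  rib 77 range [-0.03064252 -0.01043983  0.01443628] [0.01425861 0.00182345 0.03745843] mid world [ 0.56508034 -0.32179847  0.06286869]
```

View pics/crop1.png

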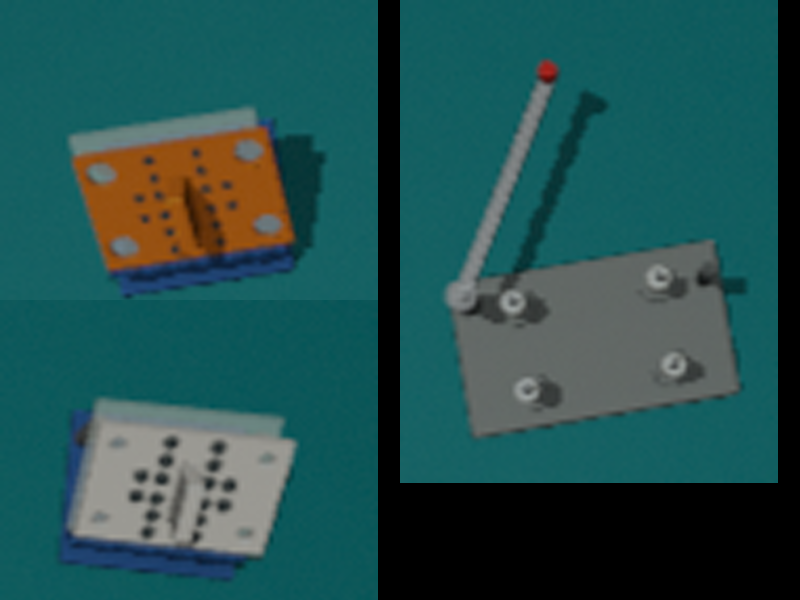

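The crop confirms the choices. The orange plate has its four big light holes at about crop (101,174), (248,150), (123,246) and (267,224). The white plate has small holes at about (118,442), (267,458), (99,517) and (245,532). The grey base has its four post rings, the pin at (461,297) and the red peg at (547,72). Next step is sub-pixel centres and ray casting.

```bash
cat > m2.py <<'E'
from m import *
s=S['top']; px=s['pixels']; hsv=cv2.cvtColor(px,cv2.COLOR_RGB2HSV).astype(int); g=px.astype(float)
def cen(w,uv,r=3.5,it=5):
    c=np.array(uv,float); v,u=np.mgrid[:384,:512]
    for _ in range(it):
        k=(np.hypot(u-c[0],v-c[1])<=r); W=w*k; c=np.array([(W*u).sum(),(W*v).sum()])/W.sum()
    return c
def rayplane(uv,p0,n):
    Rm,t=cam(s); d=rays(s,uv)@Rm; c=-Rm.T@t
    return c+d*(((p0-c)@n)/(d@n))[:,None]
def fit(model,pts):  # rigid 2D: yaw, centre, rms
    A,B=model-model.mean(0),pts-pts.mean(0); th=np.arctan2((A[:,0]*B[:,1]-A[:,1]*B[:,0]).sum(),(A*B).sum())
    M=np.array([[np.cos(th),-np.sin(th)],[np.sin(th),np.cos(th)]]); c=pts.mean(0)-M@model.mean(0)
    return th,c,pts-(model@M.T+c)
model=np.array([[30,50],[30,-50],[-30,50],[-30,-50]])/1000.
cr=lambda L,o,off:[(o[0]+(x-off[0])/4.2,o[1]+(y-off[1])/4.2) for x,y in L]
# posts
gr=g.mean(2); w=np.clip(gr-135,0,None)
uvp=[cen(w,q,3.5) for q in cr([(513,302),(658,278),(528,390),(673,365)],(215,120),(400,0))]
P=onplane(s,uvp,.063)
th,c,res=fit(model,P[:,:2]); print('base yaw',np.degrees(th),'c',c,'res mm',res*1e3)
m=((hsv[...,1]<60)&(hsv[...,2]>60)).astype(np.uint8); m[:,:215]=0;m[:,305:]=0;m[:168]=0;m[235:]=0
Mt=np.array([[np.cos(th),-np.sin(th)],[np.sin(th),np.cos(th)]])
pin=cen(w,cr([(461,297)],(215,120),(400,0))[0],4); red=cen(np.clip(g[...,0]-g[...,1]-60,0,None),cr([(547,72)],(215,120),(400,0))[0],4)
pp=onplane(s,[pin],.086)[0]; pe=onplane(s,[red],.105)[0]; print('pin',pp,'expected',c+Mt@[.038,.082],'peg',pe,'dist',np.hypot(*(pe-pp)[:2]))
pm=c+Mt@[.038,.082]; d=Mt.T@(pe[:2]-pm); print('bar angle',np.arctan2(d[0],-d[1]))
def tier(uv,nom):
    # plane tilt 40 with yaw from iter
    yaw=nom[1]; p0=np.array([*nom[0],.0596])
    for _ in range(6):
        x=np.array([np.cos(yaw)*np.cos(np.radians(40)),np.sin(yaw)*np.cos(np.radians(40)),np.sin(np.radians(40))]); y=np.array([-np.sin(yaw),np.cos(yaw),0]); n=np.cross(x,y)
        Q=rayplane(uv,p0,n); L=np.c_[(Q-p0)@x,(Q-p0)@y]; t,cc,res=fit(model,L); yaw+=t*np.cos(np.radians(40)); 
        ctr=p0+x*cc[0]+y*cc[1]; p0=p0+y*cc[1]+np.array([np.cos(yaw),np.sin(yaw),0])*0  # keep z plane anchor
    return yaw,ctr,L,res
w=np.clip(g[...,2]-60,0,None)
uvo=[cen(w,q,4) for q in cr([(101,174),(248,150),(123,246),(267,224)],(125,120),(0,0))]
yo,co,L,res=tier(uvo,((.548,.275),.17)); print('orange yaw',np.degrees(yo),co,'\n',L*1e3,'\n',res*1e3)
w=np.clip(200-g[...,0],0,None); w=np.clip(g[...,2]-g[...,0]+0,0,None)
uvw=[cen(w,q,2.5) for q in cr([(118,442),(267,458),(99,517),(245,532)],(335,120),(0,300))]
yw,cw,L,res=tier(uvw,((.565,-.321),-.11)); print('white yaw',np.degrees(yw),cw,'\n',L*1e3,'\n',res*1e3)
E
python3 m2.py
```

```text
base yaw 10.224010039628476 c [0.45917763 0.01370548] res mm [[-0.35442526 -0.37897612]
 [ 0.01264275  0.44484362]
 [ 0.45302135  0.25650487]
 [-0.11123885 -0.32237238]]
pin [0.48812272 0.09739066 0.086     ] expected [0.48201947 0.10114832] peg [0.63058002 0.04420216 0.105     ] dist 0.15206280642963096
bar angle 1.0263092150912312
orange yaw 9.653068673060853 [0.54883402 0.27505806 0.06029798] 
 [[ 30.75985748  49.90349739]
 [ 30.93385899 -49.92739724]
 [-28.60241852  49.93691732]
 [-28.74786749 -49.91299956]] 
 [[-0.32602559 -0.09649182]
 [-0.15197317  0.07261355]
 [ 0.31169841 -0.06310243]
 [ 0.16630035  0.08698069]]
white yaw -5.697505271523038 [ 0.5631498  -0.32169531  0.05812087] 
 [[ 27.44274949  49.77605487]
 [ 27.53978158 -49.94564996]
 [-32.1472423   49.84950406]
 [-32.03976845 -49.67989185]] 
 [[-0.25594932 -0.22405817]
 [-0.15927977  0.05423701]
 [ 0.15405888 -0.15039146]
 [ 0.2611702   0.32021263]]
```

Fits agree to within 0.5 mm and the pose of the pin matches. Next I check reachability, then grasp and lift the orange tier.

```bash
cat > plan.py <<'E'
from h import *
D=np.radians
BASE=np.array([.4592,.0137]); BY=D(10.22)
TIERS={'o':(np.array([.5488,.2751,.0600]),D(9.65)),'w':(np.array([.5640,-.3216,.0596]),D(-5.70))}
def axes(yaw,tilt):
    x=np.array([np.cos(yaw)*np.cos(tilt),np.sin(yaw)*np.cos(tilt),np.sin(tilt)]); y=np.array([-np.sin(yaw),np.cos(yaw),0]); return x,y,np.cross(x,y)
def tool(yaw,tilt,flip):
    x,y,n=axes(yaw,tilt); f=-1 if flip else 1
    return np.c_[f*x,-f*y,-n]
TOPOFF=.004   # TCP above plate top face along the normal
def grasp(k,up=0):
    p,yaw=TIERS[k]; return p+axes(yaw,D(40))[2]*(TOPOFF+up)
def seat(zbottom,dx=0,dy=0):
    x,y,_=axes(BY,0); return np.array([*BASE,zbottom+.006+TOPOFF])+x*dx+y*dy
E
python3 - <<'E'
from plan import *
for k in'ow':
  for f in(0,1):
    q=quat(tool(TIERS[k][1],D(40),f)); qs=quat(tool(BY,0,f))
    for nm,p,o in(('pre',grasp(k,.11),q),('grasp',grasp(k),q),('lift',grasp(k,.09),q),('hov',seat(.11),qs),('seat',seat(.022),qs)):
        j=ctrl.ik(list(p),o); print(k,f,nm,p.round(3),None if j is None else np.round(j,2))
print(ctrl.current_clock(),ctrl.current_tool_rot())
E
```

```text
o 0 pre [0.477 0.263 0.147] [ 0.34  0.24  2.04 -0.59  0.2   2.28]
o 0 grasp [0.546 0.275 0.063] None
o 0 lift [0.489 0.265 0.132] [ 0.33  0.29  2.03 -0.69  0.17  2.38]
o 0 hov [0.459 0.014 0.12 ] [-0.23  0.31  1.84 -0.    0.99  1.17]
o 0 seat [0.459 0.014 0.032] [-0.23  0.47  1.91 -0.    0.77  1.17]
o 1 pre [0.477 0.263 0.147] [ 0.34  0.24  2.04 -0.59  0.2  -0.86]
o 1 grasp [0.546 0.275 0.063] None
o 1 lift [0.489 0.265 0.132] [ 0.33  0.29  2.03 -0.69  0.17 -0.76]
o 1 hov [0.459 0.014 0.12 ] [-0.23  0.31  1.84 -0.    0.99 -1.98]
o 1 seat [0.459 0.014 0.032] [-0.23  0.47  1.91 -0.    0.77 -1.98]
w 0 pre [ 0.491 -0.314  0.147] [-0.99  0.34  1.91  0.97  0.66 -0.04]
w 0 grasp [ 0.561 -0.321  0.063] [-0.88  0.59  1.78  1.15  0.52 -0.17]
w 0 lift [ 0.504 -0.316  0.132] [-0.97  0.38  1.89  1.    0.63 -0.07]
w 0 hov [0.459 0.014 0.12 ] [-0.23  0.31  1.84 -0.    0.99  1.17]
w 0 seat [0.459 0.014 0.032] [-0.23  0.47  1.91 -0.    0.77  1.17]
w 1 pre [ 0.491 -0.314  0.147] None
w 1 grasp [ 0.561 -0.321  0.063] None
w 1 lift [ 0.504 -0.316  0.132] None
w 1 hov [0.459 0.014 0.12 ] [-0.23  0.31  1.84 -0.    0.99 -1.98]
w 1 seat [0.459 0.014 0.032] [-0.23  0.47  1.91 -0.    0.77 -1.98]
0.1 [-2.15210143e-04  1.57214364e-01  9.87564327e-01 -5.44971001e-04]
```

Run:
```python
from plan import *
p,yaw=TIERS['o']; x,y,n=axes(yaw,D(40))
g=p+n*.023
for t in (20,25,28,30,32,34,36,38,44,48,52,56,60):
  for f in(0,1):
    M=tool(yaw,D(t),f); o=quat(M); r=[]
    for up in(0,.03,.06,.1):
        j=ctrl.ik(list(g+n*up+M[:,2]*.019),o); r.append(None if j is None else np.round(j,2).tolist())
    print(t,f,r[0],[None if a is None else a[3:5] for a in r[1:]])
```

```text
20 0 [0.29, 0.55, 1.71, -0.08, 0.54, 1.76] [[-0.08, 0.57], [-0.08, 0.6], [-0.08, 0.65]]
20 1 [0.29, 0.55, 1.71, -0.08, 0.54, -1.38] [[-0.08, 0.57], [-0.08, 0.6], [-0.08, 0.65]]
25 0 [0.3, 0.54, 1.76, -0.14, 0.41, 1.81] [[-0.13, 0.44], [-0.13, 0.48], [-0.12, 0.53]]
25 1 [0.3, 0.54, 1.76, -0.14, 0.41, -1.33] [[-0.13, 0.44], [-0.13, 0.48], [-0.12, 0.53]]
28 0 [0.3, 0.53, 1.8, -0.19, 0.34, 1.87] [[-0.18, 0.37], [-0.17, 0.4], [-0.16, 0.46]]
28 1 [0.3, 0.53, 1.8, -0.19, 0.34, -1.28] [[-0.18, 0.37], [-0.17, 0.4], [-0.16, 0.46]]
30 0 [0.3, 0.53, 1.82, -0.24, 0.29, 1.92] [[-0.22, 0.32], [-0.21, 0.36], [-0.19, 0.41]]
30 1 [0.3, 0.53, 1.82, -0.24, 0.29, -1.23] [[-0.22, 0.32], [-0.21, 0.36], [-0.19, 0.41]]
32 0 [0.3, 0.52, 1.84, -0.31, 0.24, 1.99] [[-0.29, 0.27], [-0.26, 0.31], [-0.23, 0.37]]
32 1 [0.3, 0.52, 1.84, -0.31, 0.24, -1.15] [[-0.29, 0.27], [-0.26, 0.31], [-0.23, 0.37]]
34 0 [0.31, 0.52, 1.86, -0.42, 0.19, 2.1] [[-0.38, 0.22], [-0.34, 0.26], [-0.29, 0.32]]
34 1 [0.31, 0.52, 1.86, -0.42, 0.19, -1.04] [[-0.38, 0.22], [-0.34, 0.26], [-0.29, 0.32]]
36 0 [0.31, 0.52, 1.88, -0.61, 0.14, 2.29
[... 428 characters left out ...]
[4.15, 0.13], None, None]
48 0 [0.32, 0.54, 1.98, 3.63, 0.24, -1.95] [[3.72, 0.22], [3.87, 0.19], [4.21, 0.15]]
48 1 [0.32, 0.54, 1.98, 3.63, 0.24, 1.2] [[3.72, 0.22], [3.87, 0.19], [4.21, 0.15]]
52 0 [0.32, 0.56, 2.01, 3.51, 0.35, -1.82] [[3.56, 0.32], [3.63, 0.29], [3.8, 0.24]]
52 1 [0.32, 0.56, 2.01, 3.51, 0.35, 1.32] [[3.56, 0.32], [3.63, 0.29], [3.8, 0.24]]
56 0 [0.33, 0.58, 2.04, 3.44, 0.46, -1.75] [[3.48, 0.43], [3.52, 0.4], [3.62, 0.34]]
56 1 [0.33, 0.58, 2.04, 3.44, 0.46, 1.39] [[3.48, 0.43], [3.52, 0.4], [3.62, 0.34]]
60 0 [0.33, 0.6, 2.06, 3.4, 0.58, -1.71] [[3.43, 0.55], [3.46, 0.51], [3.53, 0.46]]
60 1 [0.33, 0.6, 2.06, 3.4, 0.58, 1.43] [[3.43, 0.55], [3.46, 0.51], [3.53, 0.46]]
```

```bash
cat >> plan.py <<'E'
GH=.025  # grasp point above plate top
DEL={'o':D(-4),'w':0.}; FLIP={'o':1,'w':0}
def pose(k,top,yaw,tilt):
    """TCP pose for the plate's top-centre at `top`"""
    n=axes(yaw,tilt)[2]; M=tool(yaw,tilt+DEL[k],FLIP[k]); return list(top+n*GH+M[:,2]*.019),quat(M)
def on_stand(k,up=0):
    p,yaw=TIERS[k]; return pose(k,p+axes(yaw,D(40))[2]*up,yaw,D(40))
def over(k,zb,dx=0,dy=0,dyaw=0):
    x,y,_=axes(BY,0); return pose(k,np.array([*BASE,zb+.006])+x*dx+y*dy,BY+dyaw,0)
def pick(k):
    ctrl.move_gripper(.06)
    ctrl.goto(*on_stand(k,.11)); hit=ctrl.line_to(on_stand(k)[0],v=.08,contact_N=6)
    print('hit',hit,np.array(ctrl.current_position())-on_stand(k)[0])
    ctrl.move_gripper(.0,f_grip=40); print('w',ctrl.current_gripper_width(),'F',ctrl.current_force())
    ctrl.line_to(on_stand(k,.10)[0],v=.07); print('lifted w',ctrl.current_gripper_width(),'F',ctrl.current_force(),ctrl.current_clock())
E
python3 - <<'E'
from plan import *
for z in(.12,.022): print(np.round(ctrl.ik(*over('o',z)),2))
ctrl.goto([.25,.45,.28],quat(tool(D(9.65),0,1)))
pick('o')
for n in("scene","top"):
    s=snap(n)
sc=np.load('pics/scene.npz')['pixels']; cv2.imwrite('pics/l1.png',cv2.resize(sc[150:300,180:380,::-1],(800,600),interpolation=cv2.INTER_CUBIC))
E
```

```text
[-0.21  0.32  1.79 -0.03  1.1  -1.95]
[-0.21  0.49  1.86 -0.04  0.85 -1.94]
hit False [-4.62047617e-05  7.41647701e-05  3.51190921e-04]
w 0.012024015707853171 F [-0.46785027 -0.30921426  0.39331988]
lifted w 0.01167113941860267 F [-0.61096047  0.48866417 -1.54573679] 6.4583
```

View pics/l1.png

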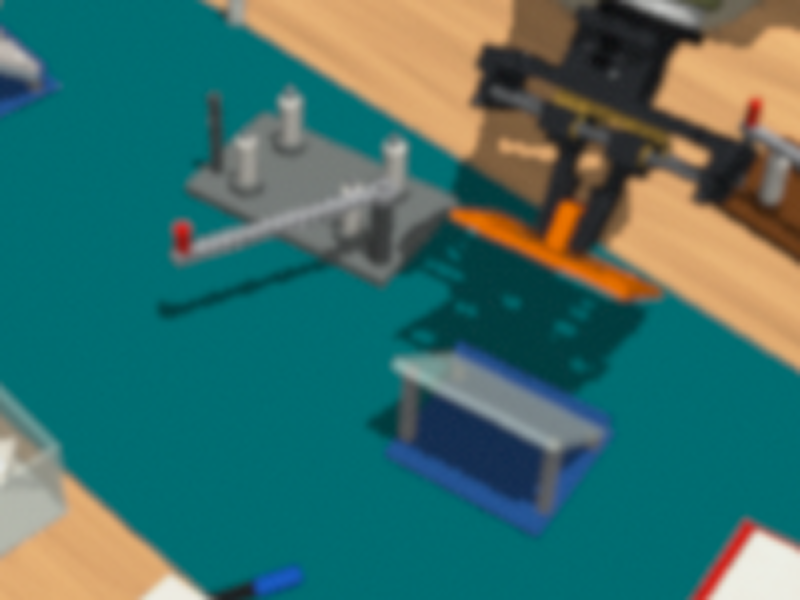

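The orange tier is held at crop (560,260) and clear of its stand. Now I hover over the base and lower it gently, watching for contact.

Run:
```python
from plan import *
ctrl.goto(*over('o',.12)); ctrl.pause(.3); print('F0',ctrl.current_force(),ctrl.current_wrist_torque())
s=snap('scene'); sc=s['pixels']; cv2.imwrite('pics/h1.png',cv2.resize(sc[150:240,200:320,::-1],(800,600),interpolation=cv2.INTER_CUBIC))
ctrl.line_to(over('o',.078)[0],v=.08)
hit=ctrl.line_to(over('o',.050)[0],v=.03,contact_N=4)
p=ctrl.current_position(); print('hit',hit,'bottom z',p[2]-over('o',0)[0][2],'F',ctrl.current_force(),ctrl.current_wrist_torque(),ctrl.current_clock())
```

```text
F0 [-0.05744174  0.19850732 -0.30928264] [ 0.06656655 -0.05874521 -0.01133498]
hit True bottom z 0.06085124337942722 F [ 3.3639742  -0.17292323 -2.86326782] [ 0.10986642 -0.67578106  0.04078121] 9.1667
```

View pics/h1.png

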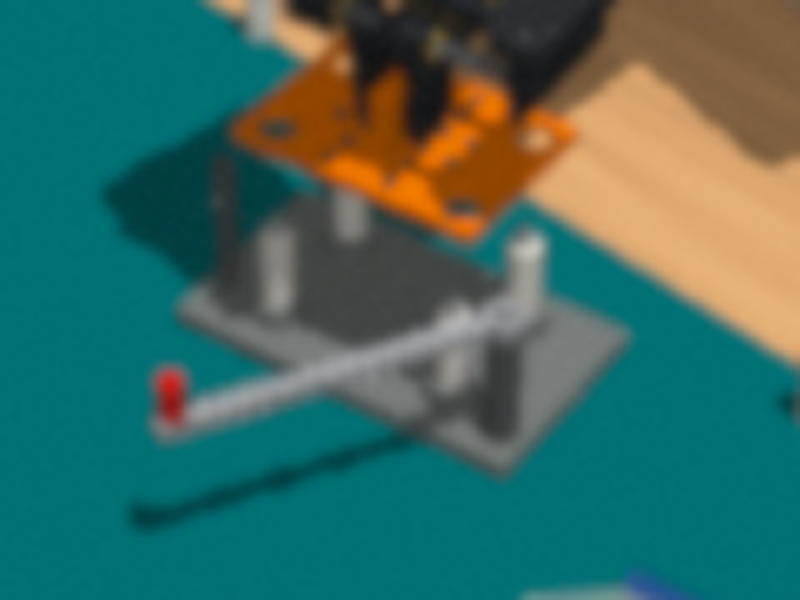

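Just past the shoulders (z 60.9 mm) there is a clear +x side force. I comply with it step by step and keep lowering.

```bash
cat > ins.py <<'E'
from plan import *
def insert(k,F0,home,dx=0,dy=0,zmax=.08,contact=4,n=25):
    x,y,_=axes(BY,0); F0=np.array(F0)
    hist=[]; 
    for i in range(n):
        hit=ctrl.line_to(over(k,home-.001,dx,dy)[0],v=.035,contact_N=contact)
        zb=ctrl.current_position()[2]-over(k,0)[0][2]; F=np.array(ctrl.current_force())-F0; T=ctrl.current_wrist_torque()
        fx,fy=F@x,F@y; print(f'{i} hit{hit} zb {zb*1e3:.1f} d {dx*1e3:.1f},{dy*1e3:.1f} F {fx:.1f} {fy:.1f} {F[2]:.1f} T {np.round(T,2)} t {ctrl.current_clock():.1f}')
        if not hit or zb<home+.0015: break
        # follow the side force, back off 1 mm
        st=.0005
        if abs(fx)>.8: dx+=st*np.sign(fx)
        if abs(fy)>.8: dy+=st*np.sign(fy)
        ctrl.line_to(over(k,zb+.001,dx,dy)[0],v=.03)
    return dx,dy,zb
E
python3 - <<'E'
from ins import *
F0=[-.06,.2,-.31]
dx=.0008; z=ctrl.current_position()[2]-over('o',0)[0][2]
ctrl.line_to(over('o',z+.002,dx)[0],v=.03)
print(insert('o',F0,.022,dx,0,n=12))
E
```

```text
0 hitFalse zb 21.2 d 0.8,0.0 F -1.0 -0.6 0.8 T [ 0.02 -0.02 -0.  ] t 10.8
(0.0008, 0, np.float64(0.021186045483771655))
```

Run:
```python
from ins import *
hit=ctrl.line_to(over('o',.016,.0008)[0],v=.015,contact_N=4)
zb=ctrl.current_position()[2]-over('o',0)[0][2]; print(hit,zb,ctrl.current_force(),ctrl.current_wrist_torque())
```

```text
True 0.02074030066217867 [-0.32400765 -0.37151162  6.19094174] [ 0.01653737  0.17963826 -0.01673533]
```

Run:
```python
from ins import *
M=tool(BY,DEL['o'],1); p=np.array(ctrl.current_position())
ctrl.line_to(list(p+[0,0,.0005]),v=.02)
ctrl.move_gripper(.05); print(ctrl.current_force())
ctrl.line_to(list(np.array(ctrl.current_position())-M[:,2]*.11),v=.12)
ctrl.goto(*on_stand('w',.14)); print(ctrl.current_clock())
s=snap('scene'); cv2.imwrite('pics/o1.png',cv2.resize(s['pixels'][150:240,200:320,::-1],(800,600),interpolation=cv2.INTER_CUBIC))
P=cloud(s); hsv=cv2.cvtColor(s['pixels'],cv2.COLOR_RGB2HSV).astype(int)
m=(hsv[...,0]>5)&(hsv[...,0]<16)&(hsv[...,1]>180)&(hsv[...,2]>120)&np.all((P>[.38,-.08,.0])&(P<[.55,.1,.1]),-1)
x,y,_=axes(BY,0); L=(P[m]-[*BASE,0])@np.c_[x,y,[0,0,1]]
low=L[L[:,2]<.04]; A=np.c_[low[:,:2],np.ones(len(low))]; print(len(low),'plane top z',np.linalg.lstsq(A,low[:,2],rcond=None)[0], np.median(low[:,2]),cv2.minAreaRect((low[:,:2]*1e3).astype(np.float32)))
```

```text
[ 0.20783168  0.30097865 -0.10110768]
14.6833
391 plane top z [-0.00687307  0.00628187  0.0291794 ] 0.028911155996114178 ((-1.124481201171875, -2.1789474487304688), (129.99606323242188, 94.1818618774414), 89.92369842529297)
```

View pics/o1.png

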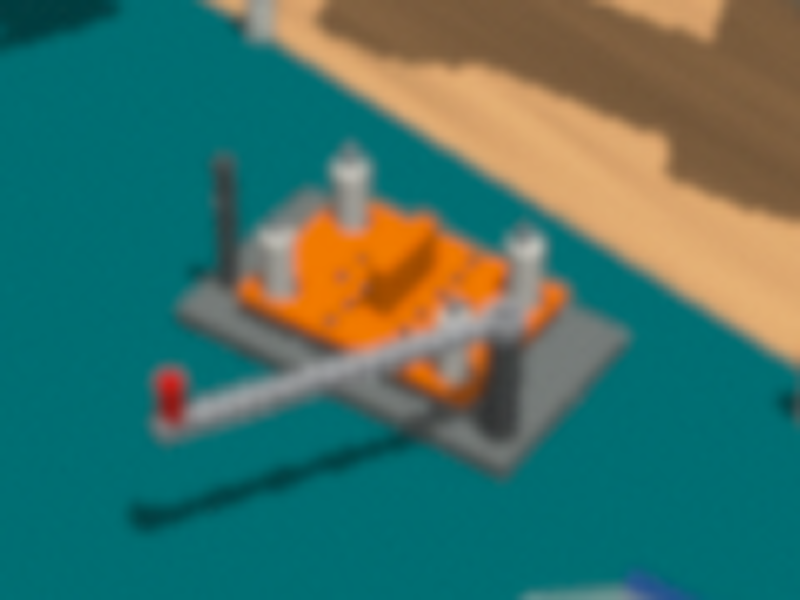

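The orange tier is seated level, with its top at about 29 mm and posts through all four holes (tier centre at crop (400,290)). Next is the white tier.

Run:
```python
from ins import *
pick('w')
ctrl.goto(*over('w',.13)); ctrl.pause(.3); F0=np.array(ctrl.current_force()); print('F0',F0,ctrl.current_clock())
np.save('F0.npy',F0)
s=snap('scene'); cv2.imwrite('pics/h2.png',cv2.resize(s['pixels'][140:230,200:320,::-1],(800,600),interpolation=cv2.INTER_CUBIC))
ctrl.line_to(over('w',.080,.0005)[0],v=.08)
hit=ctrl.line_to(over('w',.062,.0005)[0],v=.02,contact_N=3)
x,y,_=axes(BY,0); F=np.array(ctrl.current_force())-F0
print('hit',hit,'zb',ctrl.current_position()[2]-over('w',0)[0][2],F@x,F@y,F[2],ctrl.current_wrist_torque(),ctrl.current_clock())
```

```text
hit False [-5.66174913e-05 -1.70526453e-04  3.85728327e-04]
w 0.011777536201413544 F [-0.59686183  0.38919908 -0.32764753]
lifted w 0.011560622354826206 F [-0.277512   -0.01933913 -1.11626994] 19.225
F0 [ 0.56696174  0.6778469  -2.00037132] 20.7667
hit True zb 0.06767191528099473 3.6738651994555145 -1.0354913023236139 -0.30960774297346116 [-0.04457022 -0.53377652  0.02220862] 22.2167
```

View pics/h2.png

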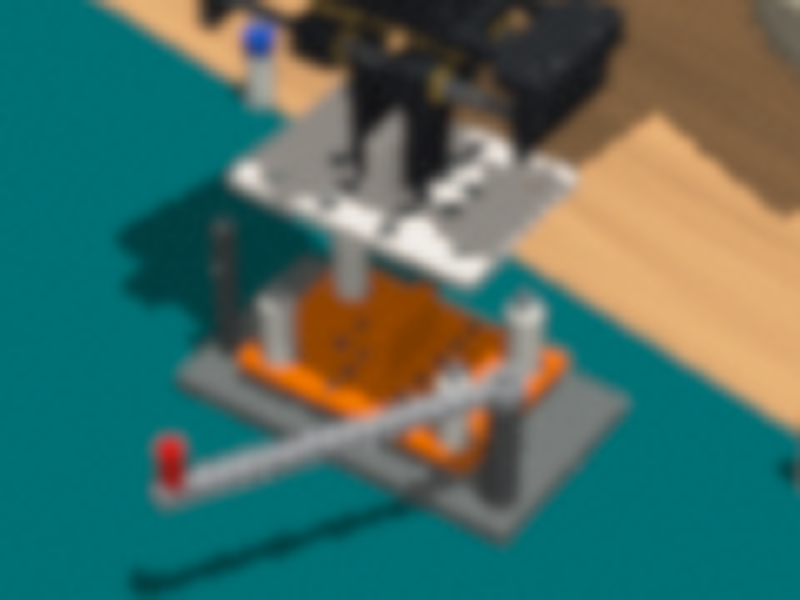

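The tips have entered the holes (z 67.7 mm), again with +x side force, so I follow it.

Run:
```python
from ins import *
F0=np.load('F0.npy')
z=ctrl.current_position()[2]-over('w',0)[0][2]
ctrl.line_to(over('w',z+.001,.0012,0)[0],v=.02)
print(insert('w',F0,.0605,.0012,0,contact=3,n=12))
```

```text
0 hitTrue zb 60.5 d 1.2,0.0 F -0.8 -0.0 8.6 T [-0.02  0.25  0.05] t 22.8
(0.0012, 0, np.float64(0.06052147176033337))
```

Run:
```python
from ins import *
p=np.array(ctrl.current_position())
ctrl.line_to(list(p+[0,0,.0007]),v=.02); print('F',ctrl.current_force())
ctrl.move_gripper(.05); print(ctrl.current_force())
ctrl.line_to(list(p+[0,0,.12]),v=.12)
ctrl.goto([.50,-.22,.22],quat(tool(BY,0,0))); print(ctrl.current_clock())
S={n:snap(n) for n in("scene","top")}; s=S['scene']
a=cv2.resize(s['pixels'][150:240,200:320,::-1],(460,345),interpolation=cv2.INTER_CUBIC); b=cv2.resize(S['top']['pixels'][125:235,215:305,::-1],(282,345),interpolation=cv2.INTER_CUBIC)
cv2.imwrite('pics/w1.png',np.hstack([a,b]))
x,y,_=axes(BY,0)
for n,s in S.items():
    P=cloud(s); hsv=cv2.cvtColor(s['pixels'],cv2.COLOR_RGB2HSV).astype(int)
    L=(P-[*BASE,0])@np.c_[x,y,[0,0,1]]
    m=(hsv[...,1]<60)&(hsv[...,2]>130)&np.all((L>[-.05,-.07,.05])&(L<[.05,.07,.08]),-1)
    low=L[m]; A=np.c_[low[:,:2],np.ones(len(low))]; print(n,len(low),'plane',np.linalg.lstsq(A,low[:,2],rcond=None)[0], np.median(low[:,2]),cv2.minAreaRect((low[:,:2]*1e3).astype(np.float32)))
s=S['top']; g=s['pixels'].astype(float); w=np.clip(g[...,0]-g[...,1]-60,0,None); w[:, :215]=0; w[:,305:]=0; w[:120]=0; w[160:]=0
v,u=np.mgrid[:384,:512]; uv=[(w*u).sum()/w.sum(),(w*v).sum()/w.sum()]; pe=onplane(s,[uv],.105)[0]; print('peg',pe,'base frame',(pe-[*BASE,0])@np.c_[x,y])
```

```text
F [ 1.01381022 -0.82410836 -1.07502346]
[ 0.00446308 -0.36780476  0.34202253]
25.8083
scene 746 plane [-0.0061478  -0.00022141  0.06971109] 0.06966710935782638 ((-2.2679405212402344, -1.7890090942382812), (132.3585662841797, 95.32176208496094), 89.37097930908203)
top 1169 plane [ 0.00136629 -0.0008509   0.07018249] 0.0701560059349893 ((-0.6050682067871094, -2.3427352905273438), (90.02764129638672, 129.20651245117188), 0.09566721320152283)
peg [0.63056839 0.0442166  0.105     ] base frame [ 0.17406393 -0.00037318]
```

View pics/w1.png

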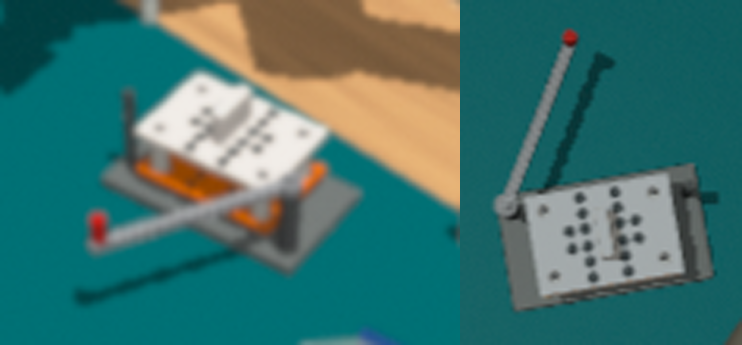

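The white tier is seated level (top about 70 mm, tips through its corner holes). The bar is undisturbed, with the peg at base (174,0) mm, so its angle is about 1.03. Now I swing it shut with closed fingers on the outside of the peg.

```bash
cat > bar.py <<'E'
from plan import *
x0,y0,_=axes(BY,0)
def bp(a,off,z,f):
    u=np.array([np.sin(a),-np.cos(a)]); t=np.array([np.cos(a),np.sin(a)]); b=np.array([.038,.082])+.158*u+off*t
    return list(np.array([*BASE,z])+x0*(b[0]+.0008)+y0*b[1]),quat(tool(BY+a,0,f))
E
python3 - <<'E'
from bar import *
ctrl.move_gripper(0)
for f in(0,1):
    J=[ctrl.ik(*bp(a,.017,.094,f)) for a in(1.03,.5,0,-.05)]; print(f,[None if j is None else np.round(j,2).tolist() for j in J])
    if all(j is not None for j in J): F=f; break
ctrl.goto(*bp(1.03,.045,.17,F)); ctrl.line_to(bp(1.03,.045,.094,F)[0],v=.1)
ctrl.pause(.2); F0=np.array(ctrl.current_force())
for a in np.r_[np.arange(1.03,.14,-.1),.12]:
    p,o=bp(a,.0155,.094,F); hit=ctrl.line_to(p,v=.07,orientation=o,contact_N=8)
    if hit: print('hit at',a,np.array(ctrl.current_force())-F0); break
else:
    for a in np.arange(.08,-.09,-.02):
        p,o=bp(a,.0155,.094,F); hit=ctrl.line_to(p,v=.03,orientation=o,contact_N=4)
        if hit: break
    print('end a',a,hit,np.array(ctrl.current_force())-F0)
print(ctrl.current_clock(),F)
E
```

```text
0 [[-0.09, 0.7, 1.29, -0.0, 1.15, 0.28], [-0.22, 0.61, 1.45, -0.0, 1.09, 0.68], [-0.32, 0.48, 1.66, -0.0, 1.0, 1.07], [-0.33, 0.47, 1.68, -0.0, 0.99, 1.12]]
end a -0.020000000000000018 True [ 6.35902302  1.72923367 -0.58061637]
34.7167 0
```

Firm contact at the stop, with force along base +x. I back off, clear the arm and check.

Run:
```python
from bar import *
p=np.array(ctrl.current_position()); ctrl.line_to(list(p+x0*.03),v=.06); ctrl.line_to(list(p+x0*.03+[0,0,.13]),v=.12)
ctrl.goto([.40,-.36,.25],quat(tool(BY,0,0))); print(ctrl.current_clock())
S={n:snap(n) for n in("scene","top")}
a=cv2.resize(S['scene']['pixels'][150:240,200:320,::-1],(460,345),interpolation=cv2.INTER_CUBIC); b=cv2.resize(S['top']['pixels'][125:235,215:305,::-1],(282,345),interpolation=cv2.INTER_CUBIC)
cv2.imwrite('pics/f1.png',np.hstack([a,b]))
s=S['top']; g=s['pixels'].astype(float); w=np.clip(g[...,0]-g[...,1]-60,0,None); w[:, :215]=0; w[:,305:]=0; w[:120]=0; w[210:]=0
v,u=np.mgrid[:384,:512]; uv=[(w*u).sum()/w.sum(),(w*v).sum()/w.sum()]; pe=onplane(s,[uv],.105)[0]; b=(pe-[*BASE,0])@np.c_[x0,y0]; print('peg base',b,'angle',np.arctan2(b[0]-.038,.082-b[1]))
P=cloud(s); hsv=cv2.cvtColor(s['pixels'],cv2.COLOR_RGB2HSV).astype(int); L=(P-[*BASE,0])@np.c_[x0,y0,[0,0,1]]
m=(hsv[...,1]<60)&(hsv[...,2]>130)&np.all((L>[-.045,-.06,.05])&(L<[.028,.06,.077]),-1); l=L[m]; print(np.linalg.lstsq(np.c_[l[:,:2],np.ones(len(l))],l[:,2],rcond=None)[0])
```

```text
37.925
peg base [ 0.038698   -0.07719285] angle 0.004384609633971291
[0.00099946 0.0027144  0.07020173]
```

View pics/f1.png

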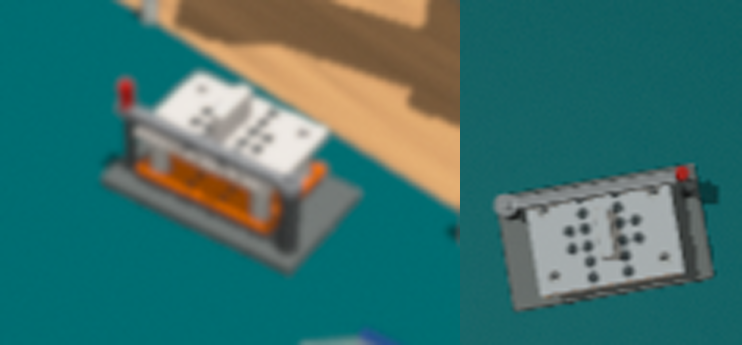

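The bar lies over the +x edge of the white tier with its peg at the stop (angle about 0.00). Both tiers are level and home, and the robot is clear, so I hand the job in.

```bash
python3 -c "
from cell import ctrl
print(ctrl.close_job())"
```

```text
the job is handed in; nothing more can be done
None
```

The job is handed in at about 38 s: the last camera check showed the orange and white tiers level and fully home and the keeper bar at its stop (angle about 0.00), and I did not touch the vials, pen or cards.

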